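Push the row of dishes home in the carrier and close its keeper bar

TASK

The three petri dishes standing in a row in the metal carrier must be locked for transport. With the fingers, push the whole row gently along the channel, without lifting any dish, until the front dish is against the end stop and all three are touching; then swing the hinged steel keeper bar fully across the channel behind the last dish. Leave the spare dish, tube, forceps and marker pen beside the carrier where they are.

Things in the scene. Friction and masses are not known exactly. Their poses are not given: they have to be found in the camera images.
- carrier: fixed grey metal dish carrier with aluminium guides, plate 84 x 350 x 4 mm on the bench; origin at the centre of its underside, z up, +y along the channel to the end stop. Channel: centred on x = 0, 64 mm wide, floor 4 mm above the bench, open at its -y end, between two guides 6 mm thick, tops 11 mm above the bench. The keeper bar is on the -x side.
- stop_face (a point): middle of the inner face of the grey end stop block (76 mm wide, top 28 mm above the bench), at carrier y = +160 mm; the centres of the dishes are at carrier y = 129.5, 68.5 and 7.5 mm when home
- dish_front: clear lidded petri dish with pink agar, 61 mm diameter, 15 mm high, about 25 g; origin at the centre of its underside, z up. The dish nearest the end stop; it starts 45 to 80 mm short of the stop.
- dish_middle: clear lidded petri dish with pink agar, 61 mm diameter, 15 mm high, about 25 g; origin at the centre of its underside, z up. Middle of the row, touching the front dish (gap under 1 mm).
- dish_last: clear lidded petri dish with pink agar, 61 mm diameter, 15 mm high, about 25 g; origin at the centre of its underside, z up. Last of the row, farthest from the end stop; its free side faces the carrier's -y.
- bar (a joint): angle of the steel keeper bar about its upright hinge (rad), growing counter-clockwise from above: 0 open (along the carrier's -y and 12 degrees outward), 1.78 closed (across the channel, along the carrier's +x, at its limit). Starts at 0 to 0.2. Light friction (about 1 N at the post); it stays where it is left. Bar 10 mm wide, 12.5 to 20.5 mm above the bench, 79 mm long from the hinge.
- bar_pivot (a point): the bar's hinge axis, at carrier x = -50, y = -32 mm, at the height of the bar's underside; the closed bar clears the home last dish by 4 mm
- bar_post (a point): top centre of the black upright post on the bar, 12 mm diameter, 60 mm from the hinge axis, top 52.5 mm above the bench and 32 mm above the bar
- spare_dish: bystander: a fourth dish of the same kind on the bench beside the carrier (+x side), not in the channel; origin at the centre of its underside
- spare_tube: bystander: upright 50 ml centrifuge tube, 34 mm diameter, 108 mm high, on the bench on the +x side; origin at the centre of its underside
- tweezers: bystander: forceps, 131 x 16 x 9 mm, lying on the bench on the +x side; origin at the centre of its underside
- pen: bystander: marker pen, 134 x 15 x 12 mm, lying on the bench on the -x side near the end stop; origin at the centre of its underside
Things that resemble listed ones, but are neither listed nor needed, are in the scene too. What is shaped like the dish_last but black or brown is not meant.

How it is judged (in metres and radians):
On the way, in this order (a step that is already met when the one before it is completed fails the run):
1. with the bar still open, all three dishes stand home: the row touches and the front dish is at the stop (y of dish_front in the frame of carrier above 0.1255 m and z of each of dish_front, dish_middle, dish_last in the frame of carrier below 0.007 m and x of dish_front in the frame of carrier between -0.006 and 0.006 m and angle between each of dish_front, dish_middle, dish_last's own z axis and vertical below 0.06 rad and y of dish_middle in the frame of carrier above 0.0635 m and x of dish_middle in the frame of carrier between -0.006 and 0.006 m and y of dish_last in the frame of carrier above 0.0015 m and x of dish_last in the frame of carrier between -0.006 and 0.006 m and value of joint bar below 0.8 rad), for 0.2 s.
2. the keeper bar is pushed fully across behind the last dish (value of joint bar above 1.68 rad), for 0.2 s.
At the end, for the whole second after the job is handed in: All three dishes flat in the channel and at rest, the front one within 4 mm, the middle one within 5 mm and the last one within 6 mm of its home place against the stop; the keeper bar within 0.1 rad of fully closed (1.78) (y of dish_front in the frame of carrier above 0.1255 m and z of each of dish_front, dish_middle, dish_last in the frame of carrier below 0.007 m and x of dish_front in the frame of carrier between -0.006 and 0.006 m and angle between each of dish_front, dish_middle, dish_last's own z axis and vertical below 0.06 rad and y of dish_middle in the frame of carrier above 0.0635 m and x of dish_middle in the frame of carrier between -0.006 and 0.006 m and y of dish_last in the frame of carrier above 0.0015 m and x of dish_last in the frame of carrier between -0.006 and 0.006 m and value of joint bar above 1.68 rad and linear speed of each of dish_front, dish_middle, dish_last below 0.01 m/s); the robot touches nothing.
It fails at once if a dish of the row is lifted out of the channel or tipped (z of any of dish_front, dish_middle, dish_last in the frame of carrier above 0.012 m or angle between any of dish_front, dish_middle, dish_last's own z axis and vertical above 0.2 rad).
It fails at once if a dish of the row is pressed with more than 40 N (contact force between any of the arm, the fingers and dish_front above 40 N or contact force between any of the arm, the fingers and dish_middle above 40 N or contact force between any of the arm, the fingers and dish_last above 40 N).
It fails at once if the spare dish, tube, forceps or marker pen is moved by more than 15 mm (distance of any of spare_dish, spare_tube, tweezers, pen from where it was at the start of the episode above 0.015 m).
It also fails if it takes over 48 s, if anything falls off the work surface, if the arm or the gripper's body presses on something with over 40 N, if the wrist force passes 120 N, or if a joint passes its speed limit or range.

ROBOT

A 6-joint arm with a two-finger parallel gripper is mounted at the origin on a cart in front of the work surface, level with it; the furniture and walls round the work are solid. World frame = base frame: x ahead of the robot, y to its left, z up, the work surface at z = 0. Lengths are in mm, angles in rad, forces in N, time in s.
With the tool pointing down it reaches from about 275 to 750 mm from the base axis. Payload 10.2 kg.
Tool frame: the origin (TCP) lies at the very end of the fingers, on their centre line; the grasp point (between the pads) lies 19 mm behind it; z points along the fingers, y is the line along which they close (so a half turn about z gives the same grasp; the last joint's range is limited). The gripper opens to 85 mm and grips with 20 to 120 N. Pads are 22 mm wide; open, the fingers measure 114 mm over their backs; the gripper's body (76 mm by 85 mm) begins 54 mm behind the grasp point. The pads swing forward as they close: fully open they stand 13 mm farther back than shut.
Start: joints at [-1.489, 0.313, 1.498, -0, 1.331, -0.223], TCP at [157.541, -500.811, 207.194] pointing down, gripper open.
Joint ranges: [-2.94, 2.94], [-0.97, 2.17], [0.19, 2.56], [-1.23, 4.37], [0.02, 3.11], [-2.88, 2.88]. Speed limits (rad/s): [2.39, 2.39, 3.01, 3.14, 3.14, 3.14].

INTERFACE

Orientations are given as a unit quaternion [w, x, y, z].
In Python, from cell import state, get_image, camera_model, job_done gives the robot as it stands.
- The arm moves only by the tool step_arm, never from a script. Its argument "rows" is one flat list of numbers, 7 for each row, row after row: the opening in per cent of the stroke, from 0 (shut) to 100 (fully open), then the shift along the tool's x, y, z in m, then the turn, a rotation vector about the tool's x, y, z in degrees. A call has 1 to 5 rows; each row is the pose to reach, as a shift and turn from the pose commanded when the call began, along the tool's axes at that moment; what a row does not reach only later rows make up. A row lasts 1/10 s, in which the tool goes at most 50 mm and 8.59 degrees, less where a joint would pass 70% of its speed; a pose out of reach is approached as far as the arm can. A call with a gripper value outside its range is refused whole. The fingers move at their own pace and stop on an object; the grip force is fixed at half the most. Time passes only in rows, so rows that repeat a pose let the fingers close. It gives the time, the measured TCP pose, the force, the opening and the grip force at its end, in the units of the state.
- state(): the state, without advancing time (a new reading comes with each control period).
- get_image(name): name is "scene" or "top" or "wrist"; returns the picture (480x640x3 uint8, blue, green, red); there is no depth.
- camera_model(name): a dict with "fx", "fy", "cx", "cy" (pixels), "k1" (the pictures are not rectified: a ray, as slopes to the right and down, at radius r is drawn at 1 + k1 r^2 times it, then the intrinsics apply), "xyz" and "attitude" of the camera in the world. Camera axes: x right, y up, looking along -z (the intrinsics and any distortion apply to the point x, -y, -z); pixel columns grow to the right and rows downward; lengths in mm; the calibration is good to about 2 mm. A picture is of the moment at which its call begins: read the wrist's pose just before it. camera_model takes no time and is no camera call; for the wrist camera it gives the pose at the moment of the call.
- job_done(): hands the job in; it is judged then, once.
The state is a dict: "t": time; "qpos": joint angles; "dq": joint speeds; "joint_torque": joint torques, N m; "eef_pos": TCP position; "tool_rot": TCP orientation; "wrist_force": force on the tool from outside, world axes, zero at the start; "wrist_torque": the same for the moment, N m; "grip_width": finger opening in mm; "grasp_force": force on a finger pad.
Only numpy, scipy, OpenCV 4.12 (cv2) and the standard library are available. Lean on these libraries where they do the work, as an engineer would, in place of code of your own. Each camera call takes 0.05 s, during which the arm holds its last target. There are 200 camera calls.

## Working session

There is one attempt and no reset: what is moved stays moved. The work goes in short steps, Python scripts to look and compute and a tool call to move; the robot and the scene stay as the last step left them, time stands still between calls to the robot, and variables do not carry over. Pictures are saved under pics/ and viewed, at most 10 in all, crops included, and the job is handed in when it is done.

Besides the shell and the picture viewer there is one more tool, called after "Call:" as name(argument=value, ...) on one line, values as JSON. step_arm: Moves the arm, as the interface text tells. Its arguments: {"type":"object","properties":{"rows":{"type":"array"}},"required":["rows"]}

```bash
mkdir -p pics; ls; python3 - <<'E'
from cell import *
import cv2
for n in("scene","top"):
    cv2.imwrite(f"pics/{n}0.png",get_image(n)); print(n,camera_model(n))
s=state();print(s)
E
```

```text
pics
scene {'fx': 596.6450680647589, 'fy': 596.6450680647589, 'cx': 327.77253213458687, 'cy': 242.1419094488339, 'k1': -0.0169350288823946, 'xyz': array([-267.37878019,  568.49276503,  586.30899967]), 'attitude': array([-0.42056597, -0.25333478,  0.44364366,  0.74975066])}
top {'fx': 477.2635128954078, 'fy': 477.2635128954078, 'cx': 323.62525905452145, 'cy': 237.96956642961376, 'k1': -0.10949335061343818, 'xyz': array([369.19032508,  37.76064608, 896.15690996]), 'attitude': array([ 0.75514052,  0.08076805, -0.073429  , -0.64641124])}
{'t': 0.1, 'qpos': array([-1.48943976e+00,  3.13365127e-01,  1.49835317e+00,  6.45627935e-06,
        1.33097738e+00, -2.23379280e-01]), 'dq': array([ 1.28638143e-04,  5.65551857e-05, -8.98940118e-04, -1.04775661e-03,
        7.76357848e-04,  8.56382901e-04]), 'joint_torque': array([ 3.83957435e-03, -4.12890100e+01, -2.60143393e+01, -1.34566380e-04,
        3.02279630e-03,  3.21087967e-06]), 'eef_pos': array([ 157.50148497, -500.55809381,  206.71010093]), 'tool_rot': array([-5.49897786e-04,  9.88414415e-01,  1.51778262e-01,  4.22580094e-05]), 'wrist_force': array([ 0.64976198,  0.31933312, -0.04939341]), 'wrist_torque': array([0.00693952, 0.0028953 , 0.0519573 ]), 'grasp_force': 0.0, 'grip_width': 85.6233453874707}
```

View pics/top0.png

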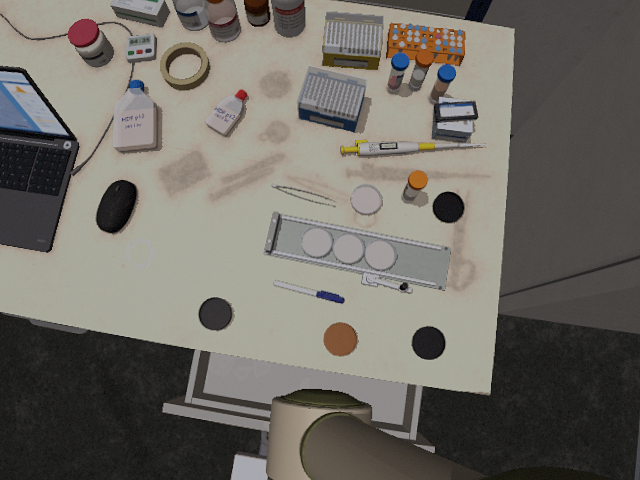

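View pics/scene0.png

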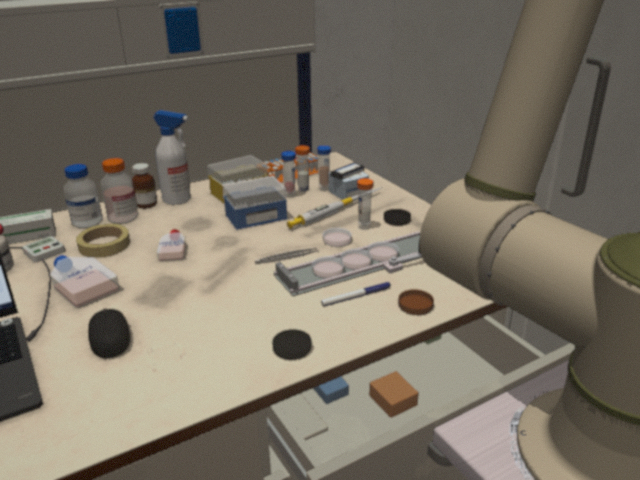

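The top view shows the carrier with its stop at the left, around (273,234), and its open end at (448,267). The row dishes are at (317,242), (349,249) and (380,254). The bar is hinged near (370,279) with its post near (405,288). The clear spare dish is at (366,200). The black and brown discs at (448,207), (428,343), (340,339) and (215,314) aren't meant. I'll confirm this in one enlarged crop.

```bash
cat > h.py <<'E'
import numpy as np, cv2
from scipy.spatial.transform import Rotation as R
from cell import *
def K(m): return np.array([[m['fx'],0,m['cx']],[0,m['fy'],m['cy']],[0,0,1.]])
def px2w(m,uv,z):
    x,y=(np.array(uv,float)-[m['cx'],m['cy']])/[m['fx'],m['fy']]
    rd=np.hypot(x,y); r=rd
    for _ in range(20): r=rd/(1+m['k1']*r*r)
    s=r/rd
    d=R.from_quat(np.roll(m['attitude'],-1)).apply([x*s,-y*s,-1])
    return m['xyz']+d*(z-m['xyz'][2])/d[2]
def w2px(m,p):
    c=R.from_quat(np.roll(m['attitude'],-1)).inv().apply(np.atleast_2d(p)-m['xyz'])
    a=c[:,0]/-c[:,2]; b=-c[:,1]/-c[:,2]; f=1+m['k1']*(a*a+b*b)
    return np.c_[m['fx']*a*f+m['cx'],m['fy']*b*f+m['cy']]
E
python3 - <<'E'
import cv2
i=cv2.imread('pics/top0.png')[185:320,260:460]
cv2.imwrite('pics/crop.png',cv2.resize(i,(800,540),interpolation=cv2.INTER_CUBIC))
E
```

```text
(no output)
```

View pics/crop.png

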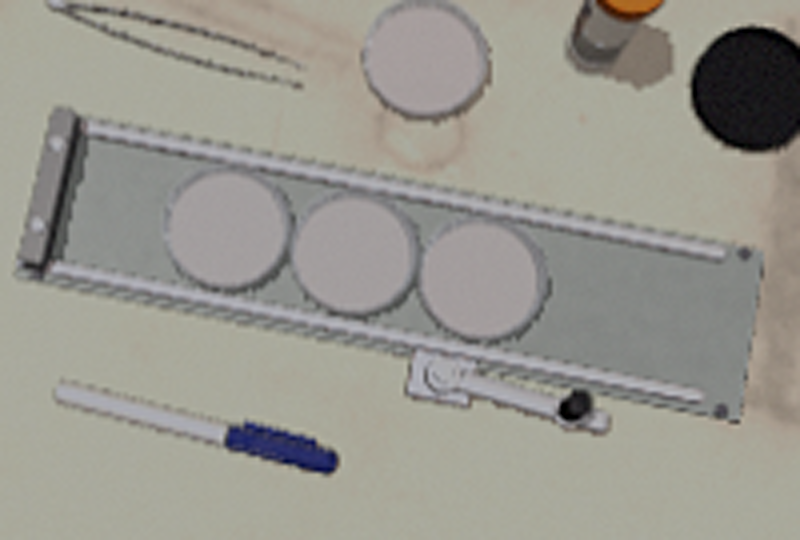

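The crop shows three clear dishes touching in the channel, at crop px (230,230), (355,255) and (482,280). The hinge is at (446,375), the black post at (577,403), and the plate's open-end corners at (763,250) and (738,420).

```bash
python3 - <<'E'
from h import *
m=camera_model('top')
f=lambda x,y,z: px2w(m,(260+x/4-.4,185+y/4-.4),z)[:2]
P={'plate+':(763,250,4,(42,-175)),'plate-':(740,420,4,(-42,-175)),'d1':(230,231,13,(0,None)),'d2':(356,255,13,(0,None)),'d3':(483,281,13,(0,None)),
'stop+':(80,115,28,(38,160)),'stop-':(40,272,28,(-38,160)),'piv':(446,375,20,(-50,-32))}
W={k:f(*v[:3]) for k,v in P.items()}
ks=[k for k in P if P[k][3][1] is not None]
A=np.array([P[k][3] for k in ks],float);B=np.array([W[k] for k in ks])
a=A-A.mean(0);b=B-B.mean(0)
th=np.arctan2((a[:,0]*b[:,1]-a[:,1]*b[:,0]).sum(),(a*b).sum())
Rm=np.array([[np.cos(th),-np.sin(th)],[np.sin(th),np.cos(th)]]);t=B.mean(0)-Rm@A.mean(0)
print('th',th,np.degrees(th),'t',t)
for k in ks: print(k,W[k],(W[k]-t)@Rm-np.array(P[k][3]))
W['post']=f(577,402,52.5);W['spare']=f(426,60,13);W['penend']=f(338,462,6)
for k in('d1','d2','d3','post','spare','penend'): print(k,W[k],(W[k]-t)@Rm)
np.savez('c.npz',th=th,t=t)
E
```

```text
th -0.036115535009078104 -2.0692677308771446 t [550.77107461  -5.73588615]
plate+ [ 585.98820367 -181.32706335] [-0.46564504  0.79493393]
plate- [ 502.67170923 -178.58275744] [0.17310027 0.5290846 ]
stop+ [594.82204241 151.16245401] [ 0.35700663 -1.61339403]
stop- [517.74661083 156.41800911] [-0.85793036  0.85571859]
piv [500.4207352  -36.50425898] [ 0.7934685  -0.56634309]
d1 [553.69098771  73.12644093] [7.04730293e-02 7.89163327e+01]
d2 [551.46054224  12.5732587 ] [ 0.02791722 18.32210063]
d3 [548.34632743 -48.43512654] [ -0.88139531 -42.75894843]
post [492.44287909 -93.23823764] [-55.1306527  -89.55138771]
spare [651.85320458  -7.26454251] [101.07141105   2.12218212]
penend [454.38724572   6.594669  ] [-96.76620526   8.84231758]
```

The fit is good to 1–2 mm, and the dish spacing of 61 mm agrees with the size given. The row needs about a 50.5 mm push. I'll approach behind the last dish with the fingers shut.

Call:
step_arm(rows=[0,0.044,-0.023,0,0,0,0,0,0.088,-0.046,0,0,0,0,0,0.132,-0.069,0,0,0,0,0,0.176,-0.092,0,0,0,0,0,0.22,-0.115,0,0,0,0])

```text
t: 0.6
eef_pos: [333.9, -323.4, 207.1]
tool_rot: [-0.0, 0.988, 0.152, -0.0]
wrist_force: [-0.2, -1.0, 0.4]
grip_width: 12.3
grasp_force: 0.0
```

Call:
step_arm(rows=[0,0.044,-0.022,0,0,0,0,0,0.088,-0.045,0,0,0,0,0,0.132,-0.068,0,0,0,0,0,0.176,-0.09,0,0,0,0,0,0.22,-0.113,0,0,0,0])

```text
t: 1.1
eef_pos: [509.9, -149.5, 207.0]
tool_rot: [-0.0, 0.988, 0.152, -0.0]
wrist_force: [0.1, -1.6, -0.2]
grip_width: -0.5
grasp_force: 0.0
```

Call:
step_arm(rows=[0,0.024,-0.012,0.03,0,0,4,0,0.048,-0.024,0.06,0,0,8,0,0.048,-0.024,0.09,0,0,14,0,0.048,-0.024,0.12,0,0,19.5,0,0.048,-0.024,0.12,0,0,19.5])

```text
t: 1.6
eef_pos: [545.3, -112.9, 83.4]
tool_rot: [-0.002, 1.0, -0.018, -0.004]
wrist_force: [0.1, 0.1, -0.0]
grip_width: 0.1
grasp_force: 0.0
```

```bash
python3 - <<'E'
from h import *
s=state();m=camera_model('wrist');i=get_image('wrist')
print(s['eef_pos'],s['tool_rot'])
d=np.load('c.npz');th=float(d['th']);t=d['t'];Rm=np.array([[np.cos(th),-np.sin(th)],[np.sin(th),np.cos(th)]])
print((s['eef_pos'][:2]-t)@Rm)
C=lambda x,y,z: np.r_[t+Rm@[x,y],z]
for yc in(-42.8,18.3,78.9):
    p=w2px(m,[C(30.5*np.cos(a),yc+30.5*np.sin(a),19) for a in np.linspace(0,6.3,40)])
    cv2.polylines(i,[p.astype(int)],False,(0,255,0),1)
for q in(C(-50,-32,20.5),C(-55.1,-89.6,52.5),C(42,-175,4),C(-42,-175,4)):
    u=w2px(m,q)[0]; print(u)
    if abs(u).max()<2000: cv2.circle(i,tuple(int(v) for v in u),3,(0,0,255),-1)
cv2.imwrite('pics/w1.png',i)
E
```

```text
[ 545.25393583 -112.86960859   83.42434624] [-0.00153427  0.99982982 -0.01800988 -0.00369004]
[  -1.64519043 -107.26307218]
[193.22684252 318.49401529]
[283.89020536 355.62444115]
[433.20321221 162.94676609]
[423.06606203 295.49438351]
```

View pics/w1.png

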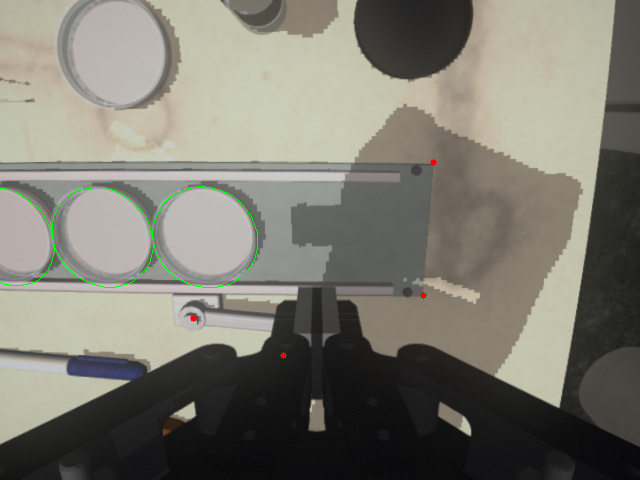

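The overlay matches to about 1 mm: the dishes (green) and hinge coincide with the picture, and the channel behind the last dish at (205,237) is free. I'll descend into the channel there.

Call:
step_arm(rows=[0,0.0015,0,0.02,0,0,0,0,0.0015,0,0.04,0,0,0,0,0.0015,0,0.055,0,0,0,0,0.0015,0,0.062,0,0,0,0,0.0015,0,0.062,0,0,0])

```text
t: 2.15
eef_pos: [549.2, -114.3, 25.9]
tool_rot: [0.0, 1.0, -0.017, 0.0]
wrist_force: [0.1, -0.4, 0.1]
grip_width: -0.2
grasp_force: 0.0
```

Call:
step_arm(rows=[0,-0.0022,0,0.008,0,0,0,0,-0.0022,0,0.014,0,0,0,0,-0.0022,0,0.017,0,0,0,0,-0.0022,0,0.017,0,0,0,0,-0.0022,0,0.017,0,0,0])

```text
t: 2.65
eef_pos: [546.9, -114.0, 8.3]
tool_rot: [0.0, 1.0, -0.018, 0.0]
wrist_force: [0.0, 0.1, 0.5]
grip_width: 0.2
grasp_force: 0.0
```

Call:
step_arm(rows=[0,0,-0.003,0,0,0,0,0,0,-0.006,0,0,0,0,0,0,-0.009,0,0,0,0,0,0,-0.012,0,0,0,0,0,0,-0.014,0,0,0,0])

```text
t: 3.15
eef_pos: [547.2, -99.6, 8.2]
tool_rot: [-0.0, 1.0, -0.018, 0.0]
wrist_force: [-0.3, 0.2, 0.4]
grip_width: -0.1
grasp_force: 0.0
```

Call:
step_arm(rows=[0,0,-0.003,0,0,0,0,0,0,-0.006,0,0,0,0,0,0,-0.009,0,0,0,0,0,0,-0.012,0,0,0,0,0,0,-0.015,0,0,0,0])

```text
t: 3.65
eef_pos: [547.8, -84.7, 8.2]
tool_rot: [-0.0, 1.0, -0.018, -0.0]
wrist_force: [0.0, -0.5, 0.5]
grip_width: 0.2
grasp_force: 0.0
```

Call:
step_arm(rows=[0,0,-0.003,0,0,0,0,0,0,-0.006,0,0,0,0,0,0,-0.009,0,0,0,0,0,0,-0.012,0,0,0,0,0,0,-0.015,0,0,0,0])

```text
t: 4.15
eef_pos: [548.3, -69.7, 8.2]
tool_rot: [-0.0, 1.0, -0.018, -0.0]
wrist_force: [-0.6, 1.3, 0.1]
grip_width: 0.1
grasp_force: 0.0
```

Call:
step_arm(rows=[0,0,-0.002,0,0,0,0,0,0,-0.004,0,0,0,0,0,0,-0.006,0,0,0,0,0,0,-0.008,0,0,0,0,0,0,-0.01,0,0,0,0])

```text
t: 4.65
eef_pos: [548.7, -59.9, 8.2]
tool_rot: [0.0, 1.0, -0.018, 0.0]
wrist_force: [-0.4, 0.9, 0.4]
grip_width: 0.2
grasp_force: 0.0
```

```bash
cat > look.py <<'E'
from h import *
import sys
s=state();m=camera_model('wrist');i=get_image('wrist')
d=np.load('c.npz');th=float(d['th']);t=d['t'];Rm=np.array([[np.cos(th),-np.sin(th)],[np.sin(th),np.cos(th)]])
print((s['eef_pos'][:2]-t)@Rm,s['eef_pos'],s['wrist_force'])
C=lambda x,y,z: np.r_[t+Rm@[x,y],z]
for yc in(7.5,68.5,129.5):
    p=w2px(m,[C(30.5*np.cos(a),yc+30.5*np.sin(a),19) for a in np.linspace(0,6.3,60)])
    cv2.polylines(i,[p.astype(int)],False,(0,255,0),1)
for x in(-30,30):
  for y in range(-60,161,20):
    cv2.circle(i,tuple(int(v) for v in w2px(m,C(x,y,4))[0]),2,(0,0,255),-1)
cv2.imwrite(sys.argv[1],i)
E
python3 look.py pics/w2.png
```

```text
[ -0.15089554 -54.17013074] [548.66431947 -59.86524433   8.21193968] [-0.41617709  0.91496693  0.40345623]
```

View pics/w2.png

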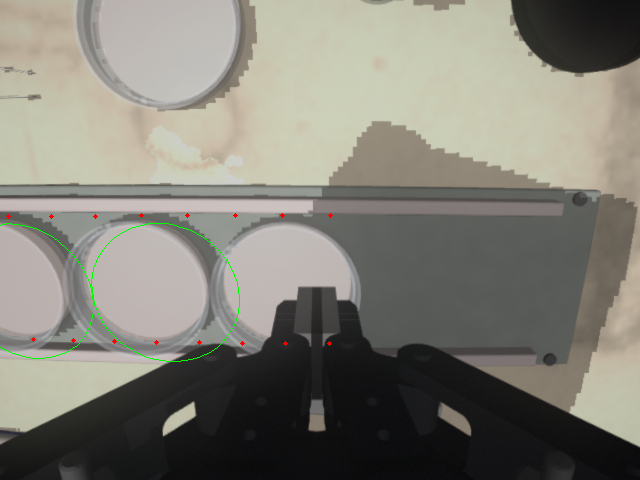

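The last dish's right edge is at px 360, so the row hasn't moved, yet the fingertips at (317,287) overlap the dish. The tip must be higher than I assumed. I'll check where the TCP should project.

```bash
python3 - <<'E'
from h import *
s=state();m=camera_model('wrist');print(s['eef_pos'],s['wrist_force'],m['xyz'],m['attitude'])
Rt=R.from_quat(np.roll(s['tool_rot'],-1))
for dz in(0,-10,-20,-30,-40):
  for dx in(-11,0,11):
    print(dz,dx,w2px(m,s['eef_pos']+Rt.apply([dx,0,dz]))[0].round(),end=' ')
  print()
cv2.imwrite('pics/s2.png',cv2.resize(get_image('scene')[180:330,260:460],(800,600),interpolation=cv2.INTER_CUBIC))
E
```

```text
[548.60373395 -59.58740751   8.16634154] [0.0121387  0.57861246 0.88467127] [619.17096409 -61.95488238 175.33543497] [-0.68782557  0.09593227 -0.0993575   0.71261565]
0 -11 [317. 310.] 0 0 [317. 287.] 0 11 [317. 263.] 
-10 -11 [317. 321.] -10 0 [317. 296.] -10 11 [317. 271.] 
-20 -11 [317. 333.] -20 0 [317. 307.] -20 11 [317. 280.] 
-30 -11 [317. 346.] -30 0 [317. 319.] -30 11 [317. 291.] 
-40 -11 [317. 361.] -40 0 [317. 333.] -40 11 [317. 303.]
```

View pics/s2.png

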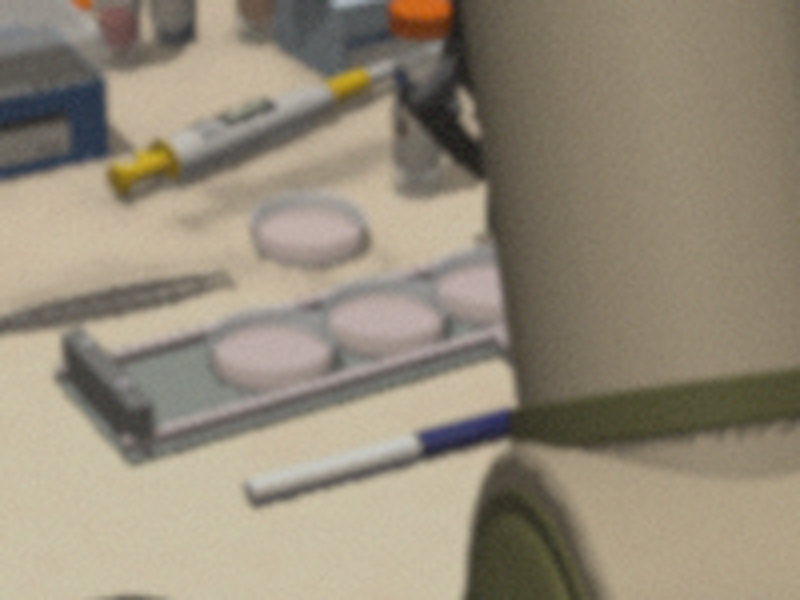

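The tip edge at row 287 fits a fingertip 10–27 mm above the nominal TCP, so the fingers passed over the lid without force. I'll retreat, then descend slowly over the free floor with force feedback.

Call:
step_arm(rows=[0,0,0.011,-0.001,0,0,0,0,0,0.022,-0.001,0,0,0,0,0,0.033,-0.001,0,0,0,0,0,0.044,-0.001,0,0,0,0,0,0.054,-0.001,0,0,0])

```text
t: 5.25
eef_pos: [546.6, -115.3, 9.2]
tool_rot: [0.0, 1.0, -0.018, 0.0]
wrist_force: [0.5, -0.2, -0.4]
grip_width: 0.1
grasp_force: 0.0
```

Call:
step_arm(rows=[0,0,0,0.0005,0,0,0,0,0,0,0.001,0,0,0,0,0,0,0.0015,0,0,0,0,0,0,0.002,0,0,0,0,0,0,0.003,0,0,0])

```text
t: 5.75
eef_pos: [546.8, -113.6, 6.2]
tool_rot: [-0.0, 1.0, -0.018, 0.0]
wrist_force: [0.1, 0.6, 0.3]
grip_width: -0.6
grasp_force: 0.0
```

```bash
python3 look.py pics/w3.png
```

```text
[-1.01318020e-01 -1.07959273e+02] [ 546.77166329 -113.62110112    6.18105433] [0.13793023 0.61049664 0.28241383]
```

View pics/w3.png

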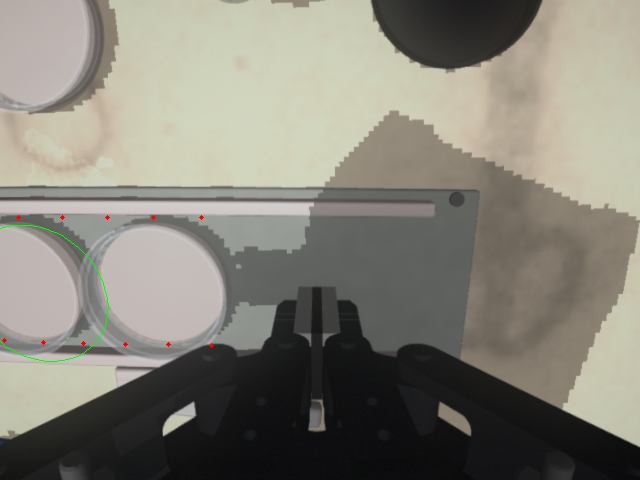

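```bash
python3 - <<'E'
from h import *
d=np.load('c.npz');th=float(d['th']);t=d['t'];Rm=np.array([[np.cos(th),-np.sin(th)],[np.sin(th),np.cos(th)]])
m=camera_model('wrist');s=state()
for tcp,uv in(([545.25,-112.87,83.42],(292,225)),([546.77,-113.62,6.18],(236,278))):
    mm=dict(m); mm['xyz']=m['xyz']+np.array(tcp)-s['eef_pos']
    p=px2w(mm,uv,4); print(p,(p[:2]-tcp[:2])@Rm)
E
```

```text
[552.46821493 -98.2347473    4.        ] [ 6.68506288 14.88634216]
[551.10650786 -78.91466492   4.        ] [ 3.08055076 34.83928516]
```

The light comes from +y, so that shadow is the linkage and doesn't settle the tip height. I'll probe downward in small steps until the floor is felt.

Call:
step_arm(rows=[0,0,0,0.0007,0,0,0,0,0,0,0.0014,0,0,0,0,0,0,0.002,0,0,0,0,0,0,0.0025,0,0,0,0,0,0,0.003,0,0,0])

```text
t: 6.3
eef_pos: [546.7, -114.0, 3.2]
tool_rot: [0.0, 1.0, -0.018, 0.0]
wrist_force: [0.0, 0.4, 0.5]
grip_width: -0.0
grasp_force: 0.0
```

Call:
step_arm(rows=[0,0,0,0.001,0,0,0,0,0,0,0.002,0,0,0,0,0,0,0.003,0,0,0,0,0,0,0.004,0,0,0,0,0,0,0.005,0,0,0])

```text
t: 6.8
eef_pos: [546.7, -114.0, -1.9]
tool_rot: [-0.0, 1.0, -0.018, 0.0]
wrist_force: [-0.3, -0.8, -0.2]
grip_width: -0.2
grasp_force: 0.0
```

Call:
step_arm(rows=[0,0,0,0.001,0,0,0,0,0,0,0.002,0,0,0,0,0,0,0.003,0,0,0,0,0,0,0.003,0,0,0,0,0,0,0.003,0,0,0])

```text
t: 7.3
eef_pos: [546.7, -114.0, -4.8]
tool_rot: [-0.0, 1.0, -0.018, 0.0]
wrist_force: [-0.1, 0.4, -0.5]
grip_width: 0.0
grasp_force: 0.0
```

Call:
step_arm(rows=[0,0,0,0.001,0,0,0,0,0,0,0.002,0,0,0,0,0,0,0.003,0,0,0,0,0,0,0.003,0,0,0,0,0,0,0.003,0,0,0])

```text
t: 7.8
eef_pos: [546.7, -113.9, -7.8]
tool_rot: [-0.0, 1.0, -0.018, -0.0]
wrist_force: [-0.3, -0.2, -0.5]
grip_width: 0.0
grasp_force: 0.0
```

Call:
step_arm(rows=[0,0,0,0.001,0,0,0,0,0,0,0.002,0,0,0,0,0,0,0.003,0,0,0,0,0,0,0.003,0,0,0,0,0,0,0.003,0,0,0])

```text
t: 8.3
eef_pos: [546.7, -114.0, -10.8]
tool_rot: [0.0, 1.0, -0.018, 0.0]
wrist_force: [0.5, -0.1, -0.6]
grip_width: -0.2
grasp_force: 0.0
```

Call:
step_arm(rows=[0,0,0,0.001,0,0,0,0,0,0,0.002,0,0,0,0,0,0,0.003,0,0,0,0,0,0,0.003,0,0,0,0,0,0,0.003,0,0,0])

```text
t: 8.8
eef_pos: [546.7, -114.0, -13.8]
tool_rot: [-0.0, 1.0, -0.018, -0.0]
wrist_force: [0.1, -0.7, -0.2]
grip_width: -0.1
grasp_force: 0.0
```

Call:
step_arm(rows=[0,0,0,0.001,0,0,0,0,0,0,0.002,0,0,0,0,0,0,0.003,0,0,0,0,0,0,0.003,0,0,0,0,0,0,0.003,0,0,0])

```text
t: 9.3
eef_pos: [546.7, -113.9, -16.8]
tool_rot: [-0.0, 1.0, -0.018, -0.0]
wrist_force: [-0.7, 0.8, -0.9]
grip_width: -0.2
grasp_force: 0.0
```

Call:
step_arm(rows=[0,0,0,0.0007,0,0,0,0,0,0,0.0014,0,0,0,0,0,0,0.002,0,0,0,0,0,0,0.003,0,0,0,0,0,0,0.003,0,0,0])

```text
t: 9.8
eef_pos: [546.7, -113.9, -19.9]
tool_rot: [-0.0, 1.0, -0.018, -0.0]
wrist_force: [-0.3, -0.6, -0.1]
grip_width: 0.1
grasp_force: 0.0
```

```bash
python3 look.py pics/w4.png
```

```text
[  -0.18213403 -108.27881128] [ 546.6793622  -113.93751292  -19.90675569] [-0.28759989 -0.56246955 -0.09178831]
```

View pics/w4.png

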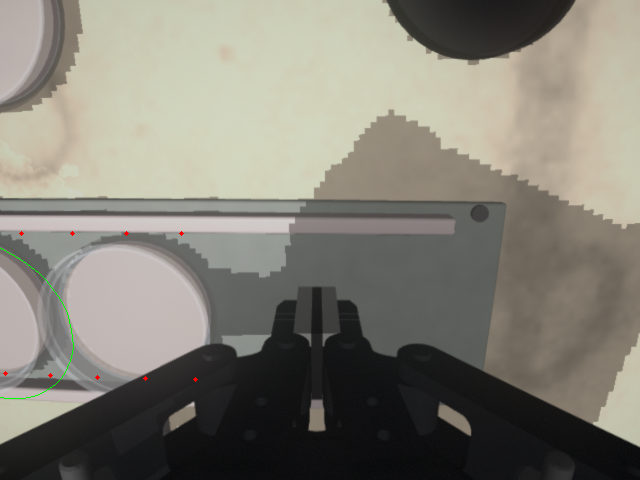

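The tip is now close to the floor: its edge at row 287 fits about 24 mm above the nominal TCP, so z is about 4–7. The last dish spans px 55–212. Now I'll push gently.

Call:
step_arm(rows=[0,0,-0.003,0,0,0,0,0,0,-0.006,0,0,0,0,0,0,-0.009,0,0,0,0,0,0,-0.012,0,0,0,0,0,0,-0.015,0,0,0,0])

```text
t: 10.35
eef_pos: [547.3, -98.6, -19.8]
tool_rot: [-0.0, 1.0, -0.018, 0.0]
wrist_force: [-0.8, 0.8, -0.2]
grip_width: 0.2
grasp_force: 0.0
```

Call:
step_arm(rows=[0,0,-0.003,0,0,0,0,0,0,-0.006,0,0,0,0,0,0,-0.009,0,0,0,0,0,0,-0.012,0,0,0,0,0,0,-0.015,0,0,0,0])

```text
t: 10.85
eef_pos: [547.8, -83.8, -19.8]
tool_rot: [0.0, 1.0, -0.018, -0.0]
wrist_force: [0.5, -1.5, -0.3]
grip_width: -0.3
grasp_force: 0.2
```

Call:
step_arm(rows=[0,0,-0.003,0,0,0,0,0,0,-0.006,0,0,0,0,0,0,-0.009,0,0,0,0,0,0,-0.012,0,0,0,0,0,0,-0.015,0,0,0,0])

```text
t: 11.35
eef_pos: [548.3, -68.7, -19.8]
tool_rot: [0.0, 1.0, -0.018, 0.0]
wrist_force: [0.4, -0.2, -0.1]
grip_width: 0.1
grasp_force: 0.2
```

```bash
python3 look.py pics/w5.png
```

```text
[ -0.16431706 -63.04902717] [548.33031032 -68.73786626 -19.80716813] [ 0.44585153 -0.15425949 -0.07337499]
```

View pics/w5.png

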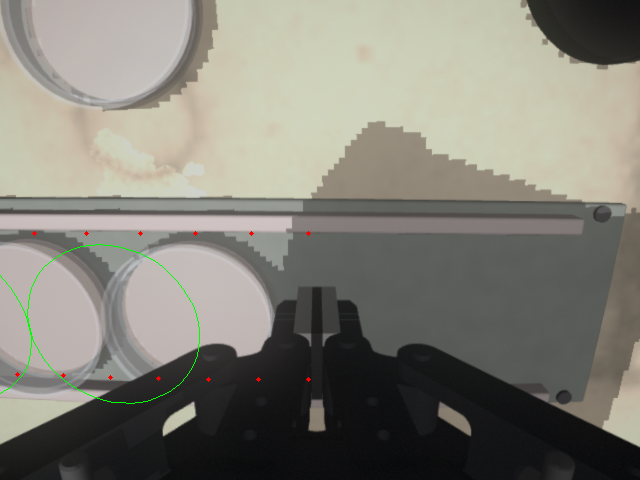

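The dishes now move: the last dish's edge is at px 277 against a home edge at 200, so about 25–27 mm remain. I'll continue and slow down near the stop.

Call:
step_arm(rows=[0,0,-0.003,0,0,0,0,0,0,-0.006,0,0,0,0,0,0,-0.009,0,0,0,0,0,0,-0.012,0,0,0,0,0,0,-0.014,0,0,0,0])

```text
t: 11.9
eef_pos: [548.8, -54.7, -19.8]
tool_rot: [-0.0, 1.0, -0.018, -0.0]
wrist_force: [-0.0, -1.2, -0.9]
grip_width: -0.1
grasp_force: 0.2
```

Call:
step_arm(rows=[0,0,-0.0015,0,0,0,0,0,0,-0.003,0,0,0,0,0,0,-0.0045,0,0,0,0,0,0,-0.006,0,0,0,0,0,0,-0.007,0,0,0,0])

```text
t: 12.4
eef_pos: [549.1, -47.9, -19.8]
tool_rot: [0.0, 1.0, -0.018, -0.0]
wrist_force: [0.3, -0.3, 0.4]
grip_width: -0.2
grasp_force: 0.2
```

Call:
step_arm(rows=[0,0,-0.0003,0,0,0,0,0,0,-0.0006,0,0,0,0,0,0,-0.0009,0,0,0,0,0,0,-0.0012,0,0,0,0,0,0,-0.0015,0,0,0,0])

```text
t: 12.9
eef_pos: [549.1, -46.5, -19.8]
tool_rot: [-0.0, 1.0, -0.018, 0.0]
wrist_force: [0.5, -0.2, 0.4]
grip_width: -0.1
grasp_force: 0.2
```

Call:
step_arm(rows=[0,0,-0.0003,0,0,0,0,0,0,-0.0006,0,0,0,0,0,0,-0.0009,0,0,0,0,0,0,-0.0012,0,0,0,0,0,0,-0.0015,0,0,0,0])

```text
t: 13.4
eef_pos: [549.2, -45.0, -19.8]
tool_rot: [-0.0, 1.0, -0.018, -0.0]
wrist_force: [-0.3, -0.5, -0.1]
grip_width: -0.1
grasp_force: 0.2
```

Call:
step_arm(rows=[0,0,-0.0003,0,0,0,0,0,0,-0.0006,0,0,0,0,0,0,-0.0009,0,0,0,0,0,0,-0.0012,0,0,0,0,0,0,-0.0013,0,0,0,0])

```text
t: 13.9
eef_pos: [549.2, -43.6, -19.8]
tool_rot: [-0.0, 1.0, -0.018, 0.0]
wrist_force: [-0.7, -0.5, 0.1]
grip_width: -0.0
grasp_force: 0.2
```

Call:
step_arm(rows=[0,0,-0.0003,0,0,0,0,0,0,-0.0006,0,0,0,0,0,0,-0.0009,0,0,0,0,0,0,-0.001,0,0,0,0,0,0,-0.001,0,0,0,0])

```text
t: 14.4
eef_pos: [549.3, -42.7, -19.8]
tool_rot: [-0.0, 1.0, -0.018, 0.0]
wrist_force: [0.0, -0.1, -0.2]
grip_width: -0.0
grasp_force: 0.1
```

Call:
step_arm(rows=[0,0,-0.0003,0,0,0,0,0,0,-0.0006,0,0,0,0,0,0,-0.0009,0,0,0,0,0,0,-0.001,0,0,0,0,0,0,-0.001,0,0,0,0])

```text
t: 14.9
eef_pos: [549.3, -41.8, -19.8]
tool_rot: [0.0, 1.0, -0.018, 0.0]
wrist_force: [0.1, -1.1, -0.2]
grip_width: -0.1
grasp_force: 0.8
```

Call:
step_arm(rows=[0,0,-0.0002,0,0,0,0,0,0,-0.0004,0,0,0,0,0,0,-0.0006,0,0,0,0,0,0,-0.0006,0,0,0,0,0,0,-0.0006,0,0,0,0])

```text
t: 15.4
eef_pos: [549.4, -41.5, -19.7]
tool_rot: [0.0, 1.0, -0.018, 0.0]
wrist_force: [-0.4, -4.8, -0.3]
grip_width: -0.2
grasp_force: 2.5
```

There's −4.8 N at the wrist with the grasp force rising, so the row is against the stop. TCP carrier y is −36, as predicted. I'll retreat, lift, and go to the outer side of the post.

Call:
step_arm(rows=[0,0,0.01,0,0,0,0,0,0,0.025,0,0,0,0,0,0,0.04,0,0,0,0,0,0,0.05,-0.03,0,0,0,0,0,0.054,-0.07,0,0,0])

```text
t: 15.9
eef_pos: [546.1, -96.7, 49.5]
tool_rot: [-0.001, 1.0, -0.019, -0.002]
wrist_force: [0.1, -0.1, -0.2]
grip_width: -0.1
grasp_force: 0.0
```

Call:
step_arm(rows=[0,0,0,-0.04,0,0,0,0,-0.03,0,-0.05,0,0,0,0,-0.065,0,-0.05,0,0,0,0,-0.082,0,-0.05,0,0,0,0,-0.082,0,-0.05,0,0,0])

```text
t: 16.4
eef_pos: [464.0, -92.8, 100.5]
tool_rot: [-0.0, 1.0, -0.019, -0.0]
wrist_force: [0.2, -0.3, -0.3]
grip_width: 0.1
grasp_force: 0.0
```

```bash
python3 - <<'E'
from h import *
s=state();m=camera_model('wrist');i=get_image('wrist')
d=np.load('c.npz');th=float(d['th']);t=d['t'];Rm=np.array([[np.cos(th),-np.sin(th)],[np.sin(th),np.cos(th)]])
print((s['eef_pos'][:2]-t)@Rm,s['eef_pos'])
C=lambda x,y,z: np.r_[t+Rm@[x,y],z]
for yc in(7.5,68.5,129.5):
    p=w2px(m,[C(30.5*np.cos(a),yc+30.5*np.sin(a),19) for a in np.linspace(0,6.3,60)])
    cv2.polylines(i,[p.astype(int)],False,(0,255,0),1)
for q in(C(-50,-32,20.5),C(-55.1,-89.6,52.5)):
    cv2.circle(i,tuple(int(v) for v in w2px(m,q)[0]),3,(0,0,255),-1)
Rt=R.from_quat(np.roll(s['tool_rot'],-1))
cv2.imwrite('pics/w6.png',i)
E
```

```text
[-83.56915882 -90.15739747] [464.00103596 -92.81700362 100.45517299]
```

View pics/w6.png

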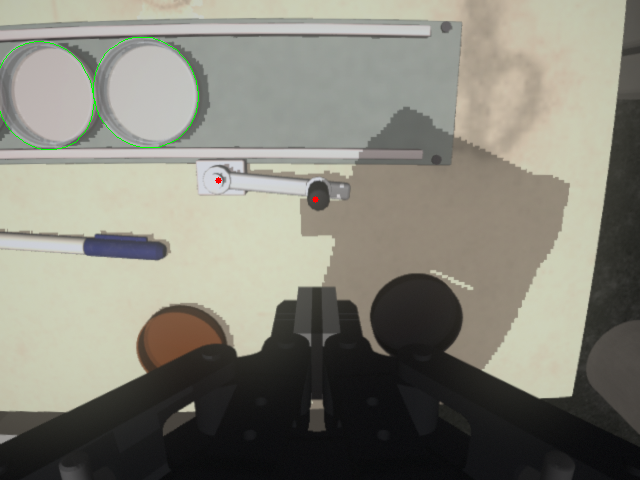

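w6 shows the dishes exactly on the home circles, with the last one at (148,92). The hinge is at (218,180) and the post at (317,197), both as predicted. I'll descend beside the post, make contact, then swing in an arc about the hinge.

Call:
step_arm(rows=[0,0,0.001,0.03,0,0,0,0,0,0.001,0.06,0,0,0,0,0,0.001,0.08,0,0,0,0,0,0.001,0.092,0,0,0,0,0,0.001,0.092,0,0,0])

```text
t: 16.95
eef_pos: [465.4, -93.2, 7.0]
tool_rot: [-0.0, 1.0, -0.018, -0.001]
wrist_force: [-0.2, -0.3, 0.3]
grip_width: 0.2
grasp_force: 0.0
```

Call:
step_arm(rows=[0,0.004,0,0,0,0,0,0,0.008,0,0,0,0,0,0,0.011,0.001,0,0,0,0,0,0.014,0.001,0,0,0,0,0,0.0165,0.001,0,0,0,0])

```text
t: 17.45
eef_pos: [482.3, -94.9, 8.5]
tool_rot: [0.0, 1.0, -0.018, 0.0]
wrist_force: [-0.9, -0.5, -0.2]
grip_width: 0.1
grasp_force: 0.4
```

Call:
step_arm(rows=[0,0.0053,0.0012,0,0,0,-5,0,0.0107,0.002,0,0,0,-10,0,0.0161,0.0024,0,0,0,-15,0,0.0215,0.0022,0,0,0,-20,0,0.027,0.0016,0,0,0,-25])

```text
t: 17.95
eef_pos: [509.0, -97.2, 8.2]
tool_rot: [-0.0, 0.98, 0.201, -0.0]
wrist_force: [-1.0, 0.2, -0.2]
grip_width: -0.2
grasp_force: 0.5
```

```bash
cat > post.py <<'E'
from h import *
s=state();m=camera_model('wrist');i=get_image('wrist')
d=np.load('c.npz');th=float(d['th']);t=d['t'];Rm=np.array([[np.cos(th),-np.sin(th)],[np.sin(th),np.cos(th)]])
print('TCP carrier',(s['eef_pos'][:2]-t)@Rm,s['eef_pos'],s['wrist_force'])
C=lambda x,y,z: np.r_[t+Rm@[x,y],z]
g=cv2.cvtColor(i,cv2.COLOR_BGR2GRAY).astype(float)
# score each bar angle: bright bar along its axis + black post top
best=[]
for phi in np.arange(0,1.9,.02):
    a=phi-1.78; u=np.array([np.cos(a),np.sin(a)]);o=np.array([-50,-32.])
    v=[]
    for r,z in [(60,52.5)]:
        for k in range(12):
            q=o+r*u+4*np.array([np.cos(k*.52),np.sin(k*.52)]);p=w2px(m,C(*q,z))[0].round().astype(int)
            v.append(g[p[1],p[0]] if 0<=p[0]<640 and 0<=p[1]<480 else 255)
    b=[]
    for r in range(20,48,3):
        p=w2px(m,C(*(o+r*u),20.5))[0].round().astype(int)
        b.append(g[p[1],p[0]] if 0<=p[0]<640 and 0<=p[1]<480 else 0)
    best.append((np.mean(v)-np.mean(b),phi,np.mean(v),np.mean(b)))
for x in sorted(best)[:4]: print(np.round(x,2))
cv2.imwrite('pics/last.png',i)
E
python3 post.py
```

```text
TCP carrier [-38.4681232  -92.94919501] [508.97185608 -97.2354746    8.22880481] [-0.97887152  0.22257682 -0.20257042]
[-170.17    0.     22.83  193.  ]
[-1.658e+02  2.000e-02  2.350e+01  1.893e+02]
[-1.646e+02  4.000e-02  2.400e+01  1.886e+02]
[-163.37    0.76   42.83  206.2 ]
```

Contact is kept: about 1 N, bar at roughly 0.7 rad, radial 60 and tangential −16. I'll continue the arc.

Call:
step_arm(rows=[0,0.0053,0.0012,0,0,0,-5,0,0.0107,0.002,0,0,0,-10,0,0.0161,0.0024,0,0,0,-15,0,0.0215,0.0022,0,0,0,-20,0,0.027,0.0016,0,0,0,-25])

```text
t: 18.5
eef_pos: [534.3, -88.2, 8.2]
tool_rot: [-0.0, 0.913, 0.407, -0.0]
wrist_force: [-1.1, 0.3, 0.4]
grip_width: 0.2
grasp_force: 0.4
```

Call:
step_arm(rows=[0,0.0053,0.0012,0,0,0,-5,0,0.0107,0.002,0,0,0,-10,0,0.0161,0.0024,0,0,0,-15,0,0.0215,0.0022,0,0,0,-20,0,0.0215,0.0022,0,0,0,-20])

```text
t: 19.0
eef_pos: [550.5, -73.4, 8.2]
tool_rot: [0.0, 0.829, 0.559, 0.0]
wrist_force: [0.1, -0.7, 0.4]
grip_width: -0.1
grasp_force: 0.0
```

```bash
python3 post.py
```

```text
TCP carrier [  2.22037408 -67.6363012 ] [550.54781057 -73.40825462   8.22280162] [ 0.0535643  -0.69306202  0.38243593]
[-138.25    1.5    38.25  176.5 ]
[-138.22    1.52   38.58  176.8 ]
[-136.97    1.54   40.33  177.3 ]
[-136.87    1.46   37.83  174.7 ]
```

Bar at about 1.5 rad. I'll do 15° more, then creep to the limit.

Call:
step_arm(rows=[0,0.0043,0.001,0,0,0,-4,0,0.0085,0.0017,0,0,0,-8,0,0.0128,0.0022,0,0,0,-12,0,0.015,0.0023,0,0,0,-14,0,0.0161,0.0024,0,0,0,-15])

```text
t: 19.55
eef_pos: [558.4, -59.8, 8.2]
tool_rot: [-0.0, 0.75, 0.662, -0.0]
wrist_force: [-0.1, -1.4, 0.2]
grip_width: -0.2
grasp_force: 0.3
```

Call:
step_arm(rows=[0,0.0005,0,0,0,0,-0.5,0,0.001,0,0,0,0,-1,0,0.0015,0,0,0,0,-1.5,0,0.002,0,0,0,0,-2,0,0.002,0,0,0,0,-2])

```text
t: 20.05
eef_pos: [558.9, -57.7, 8.3]
tool_rot: [0.0, 0.737, 0.675, 0.0]
wrist_force: [0.5, -1.2, -0.2]
grip_width: -0.4
grasp_force: 0.3
```

```bash
python3 post.py
```

```text
TCP carrier [  9.96594308 -51.66156381] [558.8651395  -57.72360884   8.25278081] [ 0.47057389 -1.16554706 -0.16121918]
[-136.33    1.74   38.67  175.  ]
[-136.3    1.8   40.5  176.8]
[-136.18    1.78   39.42  175.6 ]
[-135.1     1.72   37.5   172.6 ]
```

Call:
step_arm(rows=[0,0.0004,0,0,0,0,0,0,0.0008,0,0,0,0,0,0,0.0012,0,0,0,0,0,0,0.0014,0,0,0,0,0,0,0.0014,0,0,0,0,0])

```text
t: 20.6
eef_pos: [558.9, -56.3, 8.2]
tool_rot: [-0.0, 0.738, 0.675, -0.0]
wrist_force: [-0.2, -0.7, 0.7]
grip_width: 0.3
grasp_force: 0.2
```

Call:
step_arm(rows=[0,0.0004,0,0,0,0,0,0,0.0008,0,0,0,0,0,0,0.0012,0,0,0,0,0,0,0.0014,0,0,0,0,0,0,0.0014,0,0,0,0,0])

```text
t: 21.1
eef_pos: [559.1, -54.9, 8.2]
tool_rot: [-0.0, 0.737, 0.675, 0.0]
wrist_force: [0.3, -1.2, 0.5]
grip_width: 0.0
grasp_force: 0.3
```

Call:
step_arm(rows=[0,0.0004,0,0,0,0,0,0,0.0008,0,0,0,0,0,0,0.0012,0,0,0,0,0,0,0.0014,0,0,0,0,0,0,0.0014,0,0,0,0,0])

```text
t: 21.6
eef_pos: [559.1, -54.6, 8.2]
tool_rot: [0.001, 0.737, 0.675, -0.001]
wrist_force: [-0.7, -9.1, 0.1]
grip_width: 0.2
grasp_force: 3.8
```

There's 9 N at TCP y −48.6, against −49 predicted, so the bar is at its limit. I'll back off, lift and verify.

Call:
step_arm(rows=[0,-0.005,0,0,0,0,0,0,-0.02,0,0,0,0,0,0,-0.04,0,0,0,0,0,0,-0.045,0,-0.04,0,0,0,0,-0.045,0,-0.08,0,0,0])

```text
t: 22.1
eef_pos: [554.4, -99.8, 88.5]
tool_rot: [-0.001, 0.738, 0.675, -0.0]
wrist_force: [0.1, -0.1, 0.2]
grip_width: 0.4
grasp_force: 0.0
```

Call:
step_arm(rows=[0,0,0,-0.04,0,0,0,0,0,0,-0.05,0,0,0,0,0,0,-0.05,0,0,0,0,0,0,-0.05,0,0,0,0,0,0,-0.05,0,0,0])

```text
t: 22.6
eef_pos: [554.4, -98.3, 136.4]
tool_rot: [-0.002, 0.738, 0.675, -0.001]
wrist_force: [-0.2, -0.3, 0.4]
grip_width: 0.1
grasp_force: 0.0
```

```bash
python3 post.py; python3 - <<'E'
from h import *
# dishes: best y of each home ring from the lid edge / fit via Hough in the saved picture, mapped to carrier
i=cv2.imread('pics/last.png');m=camera_model('wrist')
d=np.load('c.npz');th=float(d['th']);t=d['t'];Rm=np.array([[np.cos(th),-np.sin(th)],[np.sin(th),np.cos(th)]])
g=cv2.medianBlur(cv2.cvtColor(i,cv2.COLOR_BGR2GRAY),5)
print([w2px(m,np.r_[t+Rm@[0,y],17])[0].round() for y in(7.5,68.5,129.5)])
c=cv2.HoughCircles(g,cv2.HOUGH_GRADIENT,1.5,40,param1=90,param2=40,minRadius=30,maxRadius=75)
for u,v,r in c[0][:10]: print(u,v,r,((px2w(m,(u,v),17)[:2]-t)@Rm).round(1))
E
```

```text
TCP carrier [  7.00381174 -92.32674146] [554.43661435 -98.25531322 136.37221938] [-0.15685662 -0.25373601  0.36729649]
[-134.52    1.8    72.58  207.1 ]
[-134.13    1.78   72.67  206.8 ]
[-132.12    1.76   74.08  206.2 ]
[-121.37    1.74   84.33  205.7 ]
[array([296.,  68.]), array([290., -35.]), array([ 284., -143.])]
297.75 69.75 42.75 [1.1 6.6]
465.75 290.25 41.1 [ 115.8 -152.5]
453.75 71.25 43.8 [101.9   1.2]
123.75 309.75 41.1 [-141.8 -155.7]
54.75 93.75 45.15 [-162.4    2.8]
303.75 180.75 60.9 [  0.8 -65.4]
548.25 215.25 36.6 [173.1 -98.1]
```

The bar reads 1.78–1.80 rad. The last dish is at carrier (1, 6.6), which is home, and the spare dish hasn't moved. Handing in.

```bash
python3 -c "from cell import *; print(job_done())"
```

```text
the job is handed in; nothing more can be done
None
```

I pushed the row of three dishes against the end stop, swung the keeper bar to its closed limit (about 1.78 rad in the last picture), backed the arm clear and handed the job in at about 22.7 s; the hand-in gave no verdict back.

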